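# Load the imaging stage

## Robot

A 6-joint arm with a two-finger parallel gripper is mounted at the origin on the work surface. World frame = base frame: x ahead of the robot, y to its left, z up, the work surface at z = 0. Lengths are in mm, angles in rad, forces in N, time in s.
With the tool pointing down it reaches from about 300 to 775 mm from the base axis. Payload 14.6 kg.
Tool frame: the origin (TCP) lies between the finger pads; the fingertips stand 8 mm ahead of it and the grasp point (between the pads) lies 11 mm behind it; x points along the fingers, y is the direction in which the jaws open and shut, and the axes are right-handed (so a half turn about x gives the same grasp; the last joint's range is limited). The gripper opens to 94 mm and grips with 3 to 60 N. Pads are 16 mm wide; open, the fingers measure 119 mm over their backs; the gripper's body (75 mm by 177 mm) begins 78 mm behind the grasp point.
Start: joints at [1.096, 0.3, 1.521, -0, 1.321, -0.067], TCP at [218.121, 504.889, 213.446] pointing down, gripper open.
Joint ranges: [-3.03, 3.03], [-0.79, 2.21], [0.23, 2.52], [-1.04, 4.18], [0, 3.07], [-2.55, 2.55]. Speed limits (rad/s): [2.22, 2.22, 2.57, 3.14, 3.14, 3.14].

## Interface

Orientations are given as [roll, pitch, yaw] about the fixed x, y, z axes, in that order (R = Rz(yaw) Ry(pitch) Rx(roll)).
In Python, from cell import telemetry, camera, calibration, order gives the robot as it stands.
- The arm moves only by the shell command python3 -m handwheel 'ROWS' [FORCE]. ROWS is JSON, a list of rows, each a list of 7 numbers: the turn, a rotation vector about the tool's x, y, z as a fraction of full scale, then the shift along the tool's x, y, z as a fraction of full scale, then the opening, from 0 (shut) to 1 (fully open). A call has 1 to 12 rows; each row is the pose to reach, as a shift and turn from the pose measured when the call began, along the tool's axes at that moment, turning the shorter way round; what a row does not reach only later rows make up. Full scale, the value 1, is 300 mm for a shift and pi rad for a turn. A row lasts 1/8 s, in which the tool goes at most 62.5 mm and 10.7 degrees, less where a joint would pass 70% of its speed; a pose out of reach is approached as far as the arm can. A call with a number of a shift or a turn outside -1 to 1 is refused whole. A call with a gripper value outside its range is refused whole. The fingers move at their own pace and stop on an object; FORCE is the grip in N (left out, the last holds). Time passes only in rows, so rows that repeat a pose let the fingers close. It gives the time, the measured TCP pose, the force and the opening at its end, in the units of the state.
- telemetry.read_state(): the state, without advancing time (a new reading comes with each control period).
- camera(name): name is "side" or "top"; returns the picture (420x560x3 uint8, red, green, blue); there is no depth.
- calibration(name): a dict with "fov_y" (degrees; the focal length in pixels is half the picture's height over the tangent of half this angle, whatever the lens; pixels are square), "cx", "cy" (the principal point, pixels), "k1" (the pictures are not rectified: a ray, as slopes to the right and down, at radius r is drawn at 1 + k1 r^2 times it, then the intrinsics apply), "position" and "attitude" of the camera in the world. Camera axes: x right, y down, z forward; pixel columns grow to the right and rows downward; lengths in mm; the calibration is good to about 2 mm. A picture is of the moment at which its call begins. calibration takes no time and is no camera call.
- order.sign_off(): hands the job in, once; it reports no verdict.
The state is a dict: "clock": time; "joints": joint angles; "qd": joint speeds; "effort": joint torques, N m; "eef_pos": TCP position; "eef_rot": TCP orientation; "wrist_force": force on the tool from outside, world axes, zero at the start; "moment": the same for the moment, N m; "finger_gap": finger opening in mm.
Only numpy, scipy, OpenCV 4.12 (cv2) and the standard library are available. Lean on these libraries where they do the work, as an engineer would, in place of code of your own. Each camera call takes 0.05 s, during which the arm holds its last target.

## Task

Load the microscope's imaging stage: set the smallest round lidded dish in the middle of the stage's dish bay, centred over the round white window between its two close stops, and the oblong slide carrier in the middle of the slide bay, centred over the oblong white window between its two wide stops and lying along the window. Set both down gently without dropping them, flat on the black plate, and let go.

Things in the scene. Friction and masses are not known exactly. Their poses are not given: they have to be found in the camera images.
- dish_mid (a point): the smallest round lidded clear dish with filter paper and seeds inside: a disc of diameter 40 mm, 14 mm high, about 25 g, standing loose on the table. Point at its centre, 7 mm above its underside; z up. A similar dish of 62 mm diameter is a bystander
- slide_mid (a point): the oblong aluminium slide carrier with a glass slide and a paper label on top: a slab 76 mm long (its x axis), 34 mm wide (its y axis), 10 mm thick (z, up), about 40 g, lying loose and flat on the table; either way round will do. Point at its centre, 5 mm above its underside. A square frame of 58 x 58 mm is a bystander
- dish_bay (a point): centre of the dish bay: the centre of the round white window (28 mm across), on the upper face of the stage's black plate, 30 mm above the table. The stage is fixed, 160 mm (x) by 260 mm (y). Along the x axis of this frame, on either side, stands an aluminium stop 6 mm high and 50 mm wide (y); the stops' inner faces are 64 mm apart, and y is free of stops. z up
- slide_bay (a point): centre of the slide bay: the centre of the oblong white window (50 mm along x, 18 mm along y), on the upper face of the same black plate, 30 mm above the table, 120 mm from the dish bay towards -y of the stage. Along the x axis of this frame, at either end, stands an aluminium stop 6 mm high and 50 mm wide (y); the stops' inner faces are 100 mm apart, and y is free of stops. The carrier's long axis goes along x. z up

How it is judged (in metres and radians):
At the end, for the whole second after the job is handed in: Dish and slide carrier lie flat and upright on the black plate, released and at rest, each centre within 12 mm of its bay's centre, and the carrier's long axis within 0.2 rad (11 degrees) of the bay's x axis, either way round (horizontal distance between dish_mid and dish_bay below 0.012 m and z of dish_mid in the frame of dish_bay below 0.01 m and angle between dish_mid's own z axis and vertical below 0.1 rad and linear speed of each of dish, slide below 0.02 m/s and horizontal distance between slide_mid and slide_bay below 0.012 m and z of slide_mid in the frame of slide_bay below 0.008 m and angle between slide_mid's own z axis and vertical below 0.06 rad and angle between the x axis of slide_mid and the x axis of slide_bay, either way round below 0.2 rad); the robot touches nothing.
It fails at once if the dish is dropped (falls free from more than about 25 mm) (linear speed of dish above 0.7 m/s and contact force between the fingers and dish below 0.05 N).
It fails at once if the slide carrier is dropped (falls free from more than about 25 mm) (linear speed of slide above 0.7 m/s and contact force between the fingers and slide below 0.05 N).
It also fails if it takes over 64 s, if anything falls off the work surface, if the arm or the gripper's body presses on something with over 40 N, if the wrist force passes 120 N, or if a joint passes its speed limit or range.

## Working session

There is one attempt and no reset: what is moved stays moved. The work goes in short steps, Python scripts to look and compute and a shell command to move; the robot and the scene stay as the last step left them, time stands still between calls to the robot, and variables do not carry over. Pictures are saved under pics/ and viewed, and the job is handed in when it is done.

```bash
mkdir -p pics; ls
python3 - <<'E'
from cell import telemetry,camera,calibration
import cv2
s=telemetry.read_state();print(s)
for n in("side","top"):
    print(calibration(n)); im=camera(n); cv2.imwrite(f"pics/{n}0.png",im[:,:,::-1])
E
```

```text
pics
{'clock': 0.0, 'joints': array([ 1.09644527e+00,  3.00489987e-01,  1.52156301e+00,  2.86884809e-05,
        1.32070160e+00, -6.65793348e-02]), 'qd': array([ 0.00038856,  0.00069001, -0.00256219,  0.00056931, -0.00131629,
       -0.00010984]), 'effort': array([-2.72987520e-03, -5.31806839e+01, -3.52729011e+01,  7.07276585e-02,
        2.44428293e-02, -9.23537573e-05]), 'eef_pos': array([217.98328527, 504.69014322, 212.88360948]), 'eef_rot': array([-1.66128584,  1.56963405, -2.06906468]), 'wrist_force': array([ 0.45654556, -0.12513499,  0.22356674]), 'moment': array([-0.06617501,  0.00616629, -0.02229269]), 'finger_gap': 93.99700694510216}
{'fov_y': 51.767212868600346, 'cx': 277.95172599959704, 'cy': 204.46294701239395, 'k1': -0.11676213421704516, 'position': array([ 159.46038215, -620.75630192,  502.07652354]), 'attitude': array([-2.15860700e+00, -1.79243886e-03, -5.34315604e-01])}
{'fov_y': 43.18713808832504, 'cx': 274.4251977393037, 'cy': 218.36346284602314, 'k1': -0.15338068811138353, 'position': array([ 355.80761842,   -2.73065794, 1089.87761531]), 'attitude': array([-2.97220608, -0.01062892, -1.55559754])}
```

View pics/top0.png

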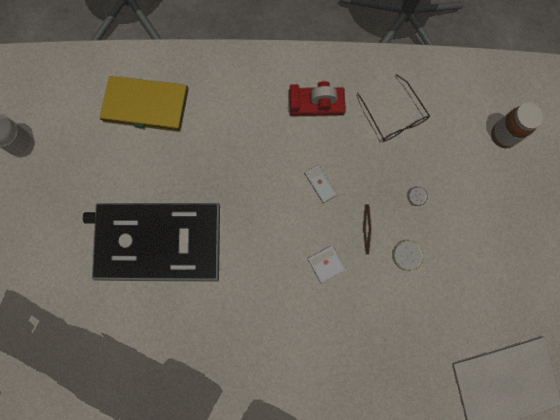

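View pics/side0.png

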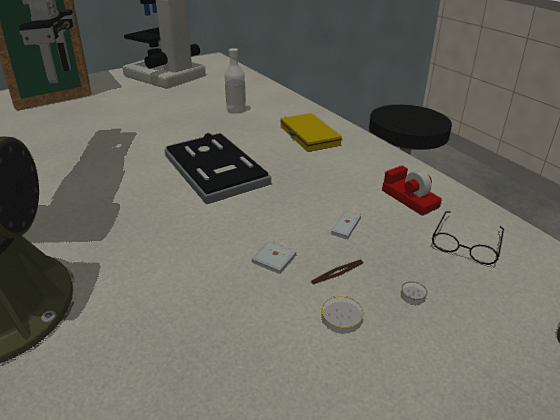

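The top view shows the small dish at about (418,196), the oblong carrier at (320,184), the round window at (125,240) and the oblong window at (184,241). The bystanders are the square frame at (326,264), the large dish at (408,255) and tweezers at (367,230).

```bash
cat > h.py <<'E'
import numpy as np,cv2
from scipy.spatial.transform import Rotation as Ro
from cell import telemetry,camera,calibration
def K(c,h=420):
    f=h/2/np.tan(np.radians(c['fov_y'])/2); return np.array([[f,0,c['cx']],[0,f,c['cy']],[0,0,1]])
def ray(c,px):
    p=np.asarray(px,float).reshape(-1,2); k=K(c); d=(p-[k[0,2],k[1,2]])/k[0,0]
    u=d.copy()
    for _ in range(30): u=d/(1+c['k1']*(u**2).sum(1,keepdims=True))
    R=Ro.from_euler('xyz',c['attitude']).as_matrix()
    return np.c_[u,np.ones(len(u))]@R.T
def onplane(name,px,z):
    c=calibration(name); r=ray(c,px); return c['position']+r*((z-c['position'][2])/r[:,2])[:,None]
def proj(name,P):
    c=calibration(name); R=Ro.from_euler('xyz',c['attitude']).as_matrix(); k=K(c)
    q=(np.asarray(P,float).reshape(-1,3)-c['position'])@R; u=q[:,:2]/q[:,2:]
    return u*(1+c['k1']*(u**2).sum(1,keepdims=True))*k[0,0]+[k[0,2],k[1,2]]
E
python3 - <<'E'
import cv2,numpy as np
t=cv2.imread('pics/top0.png');s=cv2.imread('pics/side0.png')
a=cv2.resize(t[150:290,290:440],None,fx=4,fy=4,interpolation=cv2.INTER_CUBIC); cv2.imwrite('pics/a.png',a)
b=cv2.resize(t[190:290,80:230],None,fx=5,fy=5,interpolation=cv2.INTER_CUBIC); cv2.imwrite('pics/b.png',b)
c=cv2.resize(s[200:340,240:440],None,fx=4,fy=4,interpolation=cv2.INTER_CUBIC); cv2.imwrite('pics/c.png',c)
E
```

```text
(no output)
```

View pics/a.png

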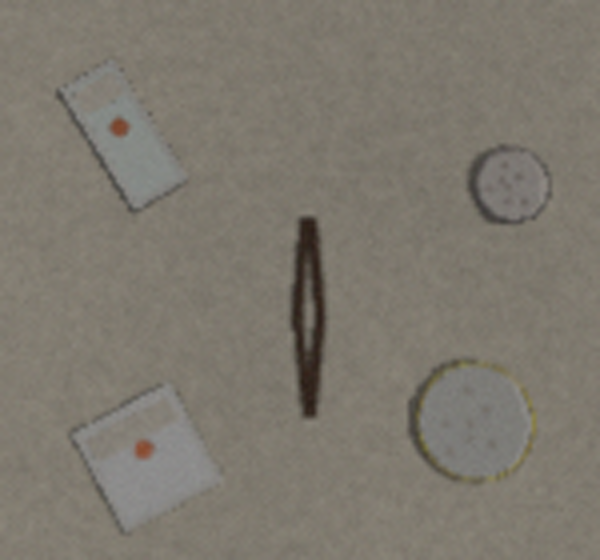

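View pics/b.png

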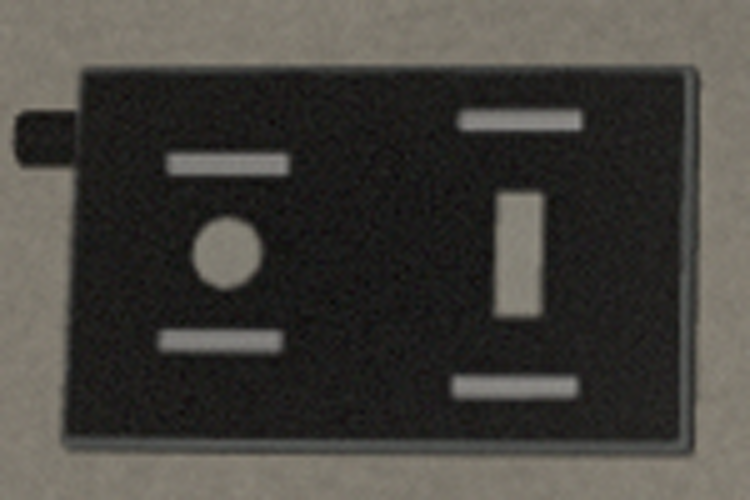

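View pics/c.png

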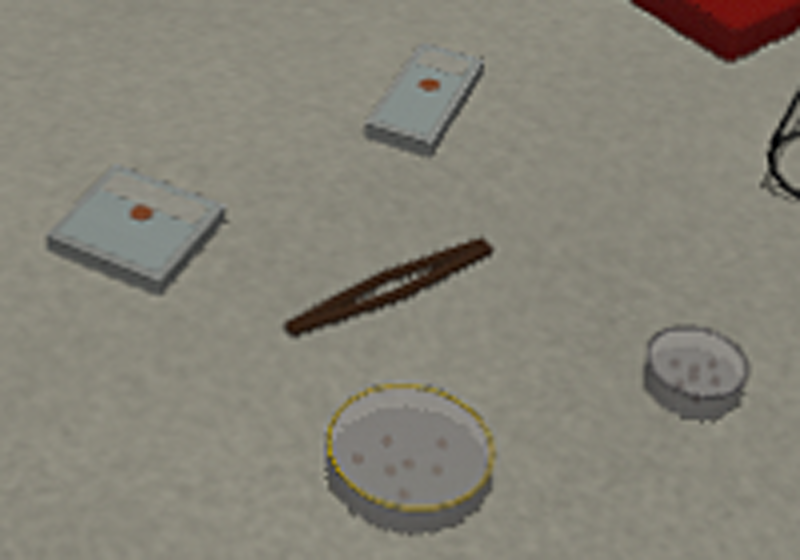

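The crops show the carrier with crop-a corners near (60,92), (113,60), (187,180) and (137,212), and the dish top centred near (513,184). In crop b the windows are centred near (228,252) and (519,254). I'll measure these with masks next.

Run:
```python
from h import *
t=cv2.imread('pics/top0.png')
def up(p,x0,y0,k): return (np.array(p,float)+.5)/k-.5+[x0,y0]
# windows / stops
g=cv2.cvtColor(t,cv2.COLOR_BGR2GRAY)
roi=g[207:276,98:215]; m=(roi>75).astype(np.uint8)
n,l,st,ce=cv2.connectedComponentsWithStats(m)
for i in range(1,n):
    if st[i,4]>40:
        ww=np.where(l==i,roi.astype(float)-25,0); yy,xx=np.indices(roi.shape)
        c=[(ww*xx).sum()/ww.sum()+98,(ww*yy).sum()/ww.sum()+207]
        print('stage',st[i],np.round(c,2),np.round(onplane('top',c,30 if i else 30)[0],1))
# carrier: bluish = b - r above table
d=t[:,:,0].astype(int)-t[:,:,2]
k=t[150:290,290:440].astype(int); print('table',k[60,40],'carrier',k[40,33],'dish',k[46,128])
hand=up([(60,92),(113,60),(187,180),(137,212)],290,150,4)
P=onplane('top',hand,10); print(P.round(1), P.mean(0).round(1)); 
e=P[2]+P[3]-P[0]-P[1]; print('yaw',np.degrees(np.arctan2(e[1],e[0])),np.linalg.norm(e)/2,np.linalg.norm(P[1]-P[0]))
D=cv2.GaussianBlur((d).astype(np.float32),(3,3),0)
mm=(D>-5).astype(np.uint8); mm[:150]=0;mm[290:]=0;mm[:,:290]=0;mm[:,440:]=0
mm=cv2.morphologyEx(mm,cv2.MORPH_CLOSE,np.ones((5,5)))
for c in cv2.findContours(mm,cv2.RETR_EXTERNAL,cv2.CHAIN_APPROX_NONE)[0]:
    if cv2.contourArea(c)>80: 
        r=cv2.minAreaRect(c); print(r, cv2.minEnclosingCircle(c), onplane('top',r[0],10)[0].round(1),onplane('top',r[0],14)[0].round(1))
print('dish hand',onplane('top',up([(513,184)],290,150,4),14))
print('side dish', onplane('side',up([(697,361)],240,200,4),14))
sc=up([(366,125),(432,147),(483,63),(418,44)],240,200,4); P=onplane('side',sc,10);print(P.round(1),P.mean(0))
ends=up([(308,218),(308,416)],290,150,4);print('tweez',onplane('top',ends,3))
```

```text
stage [74  5 25  4 97] [183.76 213.61] [543.9 173.4  30. ]
stage [15 14 25  4 99] [125.2  222.45] [523.6 293.5  30. ]
stage [ 81  21  10  25 236] [183.3  240.12] [489.6 172.   30. ]
stage [ 21  26  13  15 150] [124.9 240.1] [487.3 291.9  30. ]
stage [14 49 24  5 97] [123.6  257.54] [451.7 292.5  30. ]
stage [ 72  58  26   5 125] [182.42 266.93] [435.4 171.6  30. ]
table [114 124 127] carrier [134 136 134] dish [116 120 125]
[[ 639.2  -73.4   10. ]
 [ 657.2 -101.3   10. ]
 [ 593.2 -140.    10. ]
 [ 575.6 -113.8   10. ]] [ 616.3 -107.1   10. ]
yaw -148.18510625712895 75.07987973438532 33.20694774411034
((328.00006103515625, 267.50006103515625), (17.8885440826416, 25.491174697875977), 63.43495178222656) ((327.5, 267.0), 14.637381553649902) [ 440.8 -122.3   10. ] [ 440.5 -121.8   14. ]
((406.7800598144531, 256.03997802734375), (24.60000228881836, 19.600000381469727), 53.13010025024414) ((408.0, 255.25), 12.412291526794434) [ 466.3 -286.2   10. ] [ 465.9 -285.1   14. ]
((322.10675048828125, 186.37081909179688), (26.39394760131836, 14.415971755981445), 57.9946174621582) ((321.5, 186.5), 14.57748031616211) [ 610.3 -110.1   10. ] [ 609.3 -109.7   14. ]
dish hand [[ 593.63026715 -312.37036832   14.        ]]
side dish [[ 594.80109438 -311.31395796   14.        ]]
[[ 576.9 -113.6   10. ]
 [ 593.2 -142.9   10. ]
 [ 657.4 -102.3   10. ]
 [ 639.7  -72.5   10. ]] [ 616.82115779 -107.83764628   10.        ]
tweez [[ 575.51421536 -204.78320967    3.        ]
 [ 471.06723288 -203.4023693     3.        ]]
```

```bash
cat >> h.py <<'E'
def plan(xyz,jaw):
    s=telemetry.read_state(); R=Ro.from_euler('xyz',s['eef_rot']).as_matrix()
    y=np.array([np.cos(np.radians(jaw)),np.sin(np.radians(jaw)),0])
    if y@R[:,1]<0:y=-y
    x=np.array([0,0,-1.]); T=np.c_[x,y,np.cross(x,y)]
    rv=Ro.from_matrix(R.T@T).as_rotvec()/np.pi
    sh=R.T@(np.array(xyz)-s['eef_pos'])/300
    print('t',round(s['clock'],2),'pos',s['eef_pos'].round(1),'jaw',np.degrees(np.arctan2(R[1,1],R[0,1])).round(1),'tilt',np.degrees(np.arccos(-R[2,0])).round(2),'q',s['joints'].round(2),'gap',round(s['finger_gap'],1),'F',s['wrist_force'].round(1))
    print('to',xyz,'turn',rv.round(4),'shift',sh.round(4),'rows>=',max(np.linalg.norm(sh)*300/62.5,np.linalg.norm(rv)*180/10.7).round(1))
    print(R.round(3).tolist())
E
python3 -c "
from h import *
plan([616.5,-107.5,120],121.8)
plan([400,230,180],121.8)"
```

```text
t 0.1 pos [218.  504.7 213. ] jaw 66.6 tilt 0.06 q [ 1.1   0.3   1.52 -0.    1.32 -0.07] gap 94.1 F [0.4 0.2 0.2]
to [616.5, -107.5, 120] turn [-3.064e-01 -2.000e-04  3.000e-04] shift [ 0.3111 -1.3464  2.0286] rows>= 11.8
[[-0.0, 0.397, 0.918], [-0.001, 0.918, -0.397], [-1.0, -0.001, -0.0]]
t 0.1 pos [218.  504.7 213. ] jaw 66.6 tilt 0.06 q [ 1.1   0.3   1.52 -0.    1.32 -0.07] gap 94.1 F [0.4 0.2 0.2]
to [400, 230, 180] turn [-3.064e-01 -2.000e-04  3.000e-04] shift [ 0.1104 -0.6     0.92  ] rows>= 5.3
[[-0.0, 0.397, 0.918], [-0.001, 0.918, -0.397], [-1.0, -0.001, -0.0]]
```

```bash
python3 -m handwheel '[[0.4,0,0,0.11,-0.6,0.92,1],[0.4,0,0,0.11,-0.6,0.92,1],[0.4,0,0,0.11,-0.6,0.92,1],[0.4,0,0,0.11,-0.6,0.92,1],[0.4,0,0,0.11,-0.6,0.92,1],[0.4,0,0,0.11,-0.6,0.92,1],[0.4,0,0,0.11,-0.6,0.92,1]]' 20; python3 -c "
from h import *
plan([550,0,120],-58.2)
plan([616.5,-107.5,80],-58.2)"
```

```text
clock: 0.98
eef_pos: [400.6, 228.6, 179.7]
eef_rot: [-0.632, 1.569, -2.304]
wrist_force: [0.2, -0.1, -0.3]
finger_gap: 94.0
t 0.97 pos [400.6 228.6 179.7] jaw -5.8 tilt 0.1 q [ 0.44  0.14  1.8  -0.    1.2   0.54] gap 94.0 F [ 0.2 -0.1 -0.3]
to [550, 0, 120] turn [2.911e-01 6.000e-04 1.000e-04] shift [0.1995 0.5729 0.7074] rows>= 4.9
[[-0.001, 0.995, -0.101], [-0.001, -0.101, -0.995], [-1.0, -0.001, 0.001]]
t 0.97 pos [400.6 228.6 179.7] jaw -5.8 tilt 0.1 q [ 0.44  0.14  1.8  -0.    1.2   0.54] gap 94.0 F [ 0.2 -0.1 -0.3]
to [616.5, -107.5, 80] turn [2.911e-01 6.000e-04 1.000e-04] shift [0.3331 0.8298 1.0412] rows>= 6.6
[[-0.001, 0.995, -0.101], [-0.001, -0.101, -0.995], [-1.0, -0.001, 0.001]]
```

```bash
python3 -m handwheel '[[0.291,0,0,0.33,0.82,1,0.75],[0.291,0,0,0.33,0.82,1,0.75],[0.291,0,0,0.33,0.82,1,0.75],[0.291,0,0,0.33,0.82,1,0.75],[0.291,0,0,0.33,0.82,1,0.75],[0.291,0,0,0.33,0.82,1,0.75],[0.291,0,0,0.33,0.82,1,0.75],[0.291,0,0,0.33,0.82,1,0.75]]'; python3 -c "
from h import *
for n in ('side','top'): cv2.imwrite(f'pics/{n}1.png',camera(n)[:,:,::-1])
plan([616.5,-107.5,11],-58.2)"
```

```text
clock: 1.98
eef_pos: [614.6, -96.3, 79.6]
eef_rot: [-0.23, 1.568, -2.819]
wrist_force: [0.3, 0.2, -0.3]
finger_gap: 70.8
t 2.08 pos [614.4 -94.4  80.7] jaw -58.2 tilt 0.12 q [-0.21  0.59  1.43 -0.    1.12  0.81] gap 70.4 F [ 0.4  0.2 -0.4]
to [616.5, -107.5, 11] turn [0.0001 0.0007 0.    ] shift [0.2323 0.0409 0.0166] rows>= 1.1
[[-0.002, 0.527, -0.85], [-0.001, -0.85, -0.527], [-1.0, -0.0, 0.002]]
```

View pics/side1.png

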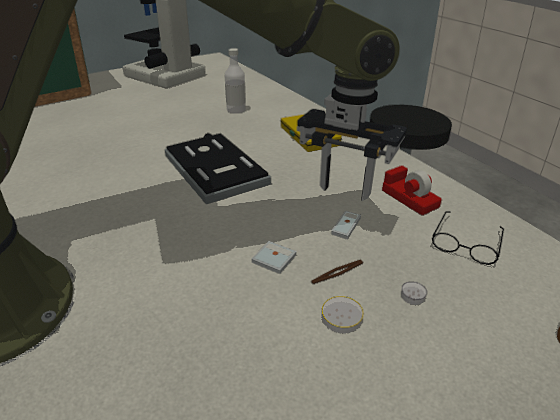

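View pics/top1.png

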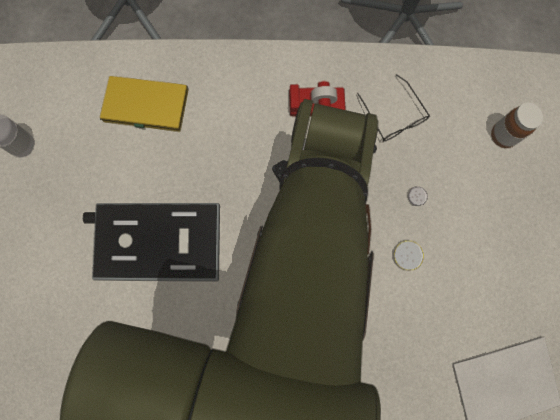

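The side view shows the open fingers, tips at about (325,190) and (367,199), above the carrier at (347,224). The arm hides the carrier in the top view. I'll check the tip projection against the picture, then descend.

```bash
python3 -c "
from h import *
s=telemetry.read_state();R=Ro.from_euler('xyz',s['eef_rot']).as_matrix();p=s['eef_pos']
print(proj('side',[p+R@[8,35+d,w] for d in (-70,0) for w in (-8,8)]).round(1))"
python3 -m handwheel '[[0,0,0,0.12,0.041,0.017,0.75],[0,0,0,0.19,0.041,0.017,0.75],[0,0,0,0.232,0.041,0.017,0.75],[0,0,0,0.232,0.041,0.017,0.75],[0,0,0,0.232,0.041,0.017,0.75]]'; python3 -c "
from h import *
im=camera('side')[:,:,::-1]; cv2.imwrite('pics/s2.png',cv2.resize(im[130:270,260:460],None,fx=4,fy=4,interpolation=cv2.INTER_CUBIC))
plan([616.5,-107.5,11],-58.2)"
```

```text
[[327.8 186.1]
 [324.6 190. ]
 [362.7 195.3]
 [359.9 199.4]]
clock: 2.7
eef_pos: [616.9, -107.4, 12.1]
eef_rot: [0.616, 1.569, -1.97]
wrist_force: [0.2, 0.4, 0.5]
finger_gap: 70.7
t 2.75 pos [ 616.9 -107.5   12.1] jaw -58.2 tilt 0.08 q [-0.23  0.69  1.45 -0.    1.01  0.79] gap 70.5 F [ 0.  -0.1  0.2]
to [616.5, -107.5, 11] turn [ 0.0002  0.0004 -0.0003] shift [ 0.0038 -0.0008  0.0012] rows>= 0.0
[[-0.0, 0.527, -0.85], [-0.001, -0.85, -0.527], [-1.0, 0.001, 0.001]]
```

View pics/s2.png

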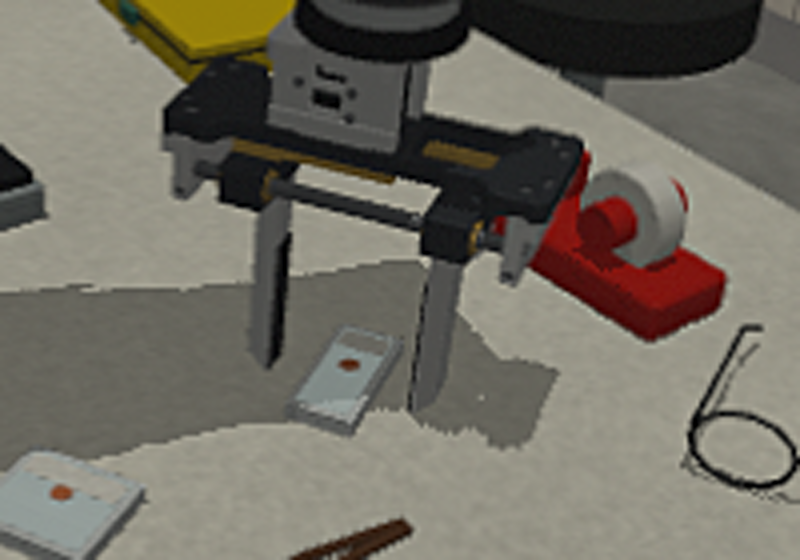

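The fingers stand on both sides of the carrier, with tips at crop (265,365) and (420,408). I'll lower a touch and close.

```bash
python3 -m handwheel '[[0,0,0,0.005,0,0,0.2],[0,0,0,0.005,0,0,0.2],[0,0,0,0.005,0,0,0.2],[0,0,0,0.005,0,0,0.2],[0,0,0,0.005,0,0,0.2],[0,0,0,0.005,0,0,0.2],[0,0,0,0.005,0,0,0.2],[0,0,0,0.005,0,0,0.2]]' 20; python3 -c "
from h import *
plan([616.5,-107.5,90],-58.2)"
```

```text
clock: 3.75
eef_pos: [617.0, -107.5, 10.7]
eef_rot: [0.755, 1.569, -1.831]
wrist_force: [-0.6, -0.7, 0.3]
finger_gap: 33.3
t 3.75 pos [ 617.  -107.5   10.7] jaw -58.2 tilt 0.08 q [-0.23  0.69  1.45 -0.    1.    0.79] gap 33.3 F [-0.6 -0.7  0.3]
to [616.5, -107.5, 90] turn [ 0.0001  0.0003 -0.0003] shift [-0.2644 -0.0005  0.0016] rows>= 1.3
[[-0.0, 0.527, -0.85], [-0.001, -0.85, -0.527], [-1.0, 0.001, 0.001]]
```

Gripped: the gap is 33.3 mm against a nominal 34 mm. Now lift.

```bash
python3 -m handwheel '[[0,0,0,-0.08,0,0,0.2],[0,0,0,-0.2,0,0,0.2],[0,0,0,-0.33,0,0,0.2],[0,0,0,-0.33,0,0,0.2]]' 20; python3 -c "
from h import *
im=camera('side')[:,:,::-1]; cv2.imwrite('pics/s3.png',cv2.resize(im[90:270,260:460],None,fx=3,fy=3,interpolation=cv2.INTER_CUBIC))
plan([489.6,172,110],-88.9)"
```

```text
clock: 4.25
eef_pos: [618.3, -107.6, 112.8]
eef_rot: [2.087, 1.565, -0.499]
wrist_force: [0.0, -0.4, -1.0]
finger_gap: 33.7
t 4.3 pos [ 617.4 -107.4  110.6] jaw -58.2 tilt 0.14 q [-0.23  0.56  1.4  -0.    1.18  0.79] gap 34.1 F [-0.4  0.1 -0.9]
to [489.6, 172, 110] turn [ 0.1707 -0.0003 -0.0007] shift [-5.000e-04 -1.016e+00 -1.294e-01] rows>= 4.9
[[0.002, 0.527, -0.85], [-0.002, -0.85, -0.527], [-1.0, 0.002, -0.0]]
```

View pics/s3.png

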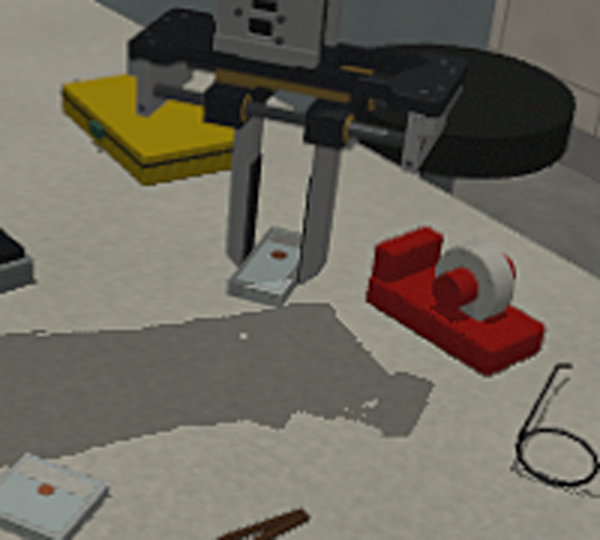

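The carrier is lifted level between the fingers, at about crop (270,265). Now to the slide bay.

```bash
python3 -m handwheel '[[0.03,0,0,0,-0.12,-0.015,0.2],[0.06,0,0,0,-0.3,-0.04,0.2],[0.1,0,0,0,-0.5,-0.065,0.2],[0.13,0,0,0,-0.7,-0.09,0.2],[0.16,0,0,0,-0.88,-0.115,0.2],[0.17,0,0,0,-1,-0.128,0.2],[0.17,0,0,0,-1,-0.128,0.2],[0.17,0,0,0,-1,-0.128,0.2]]' 20; python3 -c "
from h import *
im=camera('side')[:,:,::-1]; cv2.imwrite('pics/s4.png',cv2.resize(im[60:220,130:330],None,fx=4,fy=4,interpolation=cv2.INTER_CUBIC))
plan([489.6,172,60],-88.9)"
```

```text
clock: 5.3
eef_pos: [491.7, 167.2, 109.0]
eef_rot: [1.681, 1.569, -1.439]
wrist_force: [-0.1, -0.0, -0.6]
finger_gap: 33.3
t 5.35 pos [491.9 166.9 109.2] jaw -88.8 tilt 0.13 q [ 0.26  0.35  1.72 -0.    1.08  1.81] gap 33.4 F [-0.2 -0.3 -0.5]
to [489.6, 172, 60] turn [ 0.0006 -0.0002 -0.0007] shift [ 0.164  -0.0176  0.0075] rows>= 0.8
[[0.001, 0.021, -1.0], [-0.002, -1.0, -0.021], [-1.0, 0.002, -0.001]]
```

View pics/s4.png

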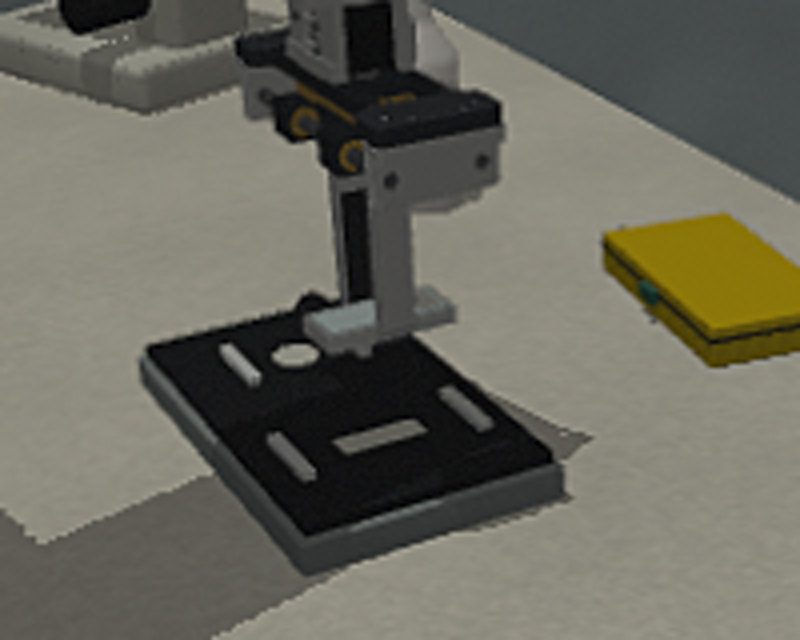

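The carrier is level and the finger grips near its middle. I'll descend over the oblong window.

```bash
python3 -m handwheel '[[0,0,0,0.08,-0.017,0.0075,0.2],[0,0,0,0.15,-0.017,0.0075,0.2],[0,0,0,0.19,-0.017,0.0075,0.2],[0,0,0,0.215,-0.017,0.0075,0.2],[0,0,0,0.215,-0.017,0.0075,0.2]]' 20; python3 -c "
from h import *
im=camera('side')[:,:,::-1]; cv2.imwrite('pics/s5.png',cv2.resize(im[60:220,130:330],None,fx=4,fy=4,interpolation=cv2.INTER_CUBIC))
plan([489.6,172,41],-88.9)"
```

```text
clock: 5.98
eef_pos: [489.7, 171.5, 44.6]
eef_rot: [1.698, 1.568, -1.422]
wrist_force: [0.4, -0.1, -0.0]
finger_gap: 33.8
t 6.03 pos [489.8 171.7  45. ] jaw -88.8 tilt 0.13 q [ 0.27  0.44  1.76 -0.    0.94  1.82] gap 33.6 F [-0.3  0.6 -0.1]
to [489.6, 172, 41] turn [ 0.0005 -0.0003 -0.0007] shift [ 0.0133 -0.0011  0.0008] rows>= 0.1
[[0.001, 0.021, -1.0], [-0.002, -1.0, -0.021], [-1.0, 0.002, -0.001]]
```

View pics/s5.png

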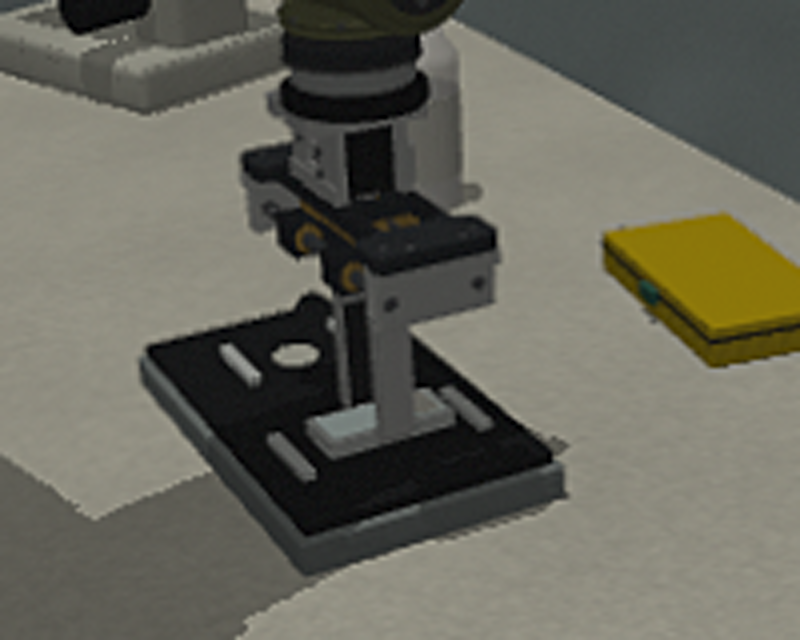

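The carrier sits between the stops, with crop ends at about (310,430) and (455,400). I'll lower slowly while watching the force.

```bash
python3 -m handwheel '[[0,0,0,0.006,0,0,0.2],[0,0,0,0.01,0,0,0.2],[0,0,0,0.013,0,0,0.2],[0,0,0,0.013,0,0,0.2],[0,0,0,0.013,0,0,0.2]]' 20; python3 -c "
from h import *
plan([489.6,172,41],-88.9)"
```

```text
clock: 6.65
eef_pos: [489.9, 171.7, 41.1]
eef_rot: [2.005, 1.569, -1.116]
wrist_force: [0.3, -0.1, -0.4]
finger_gap: 34.0
t 6.65 pos [489.9 171.7  41.1] jaw -88.8 tilt 0.13 q [ 0.27  0.45  1.76 -0.    0.93  1.82] gap 34.0 F [ 0.3 -0.1 -0.4]
to [489.6, 172, 41] turn [ 0.0005 -0.0003 -0.0007] shift [ 0.0005 -0.001   0.001 ] rows>= 0.0
[[0.001, 0.021, -1.0], [-0.002, -1.0, -0.021], [-1.0, 0.002, -0.001]]
```

```bash
python3 -m handwheel '[[0,0,0,0.003,0,0,0.2],[0,0,0,0.003,0,0,0.2],[0,0,0,0.003,0,0,0.42],[0,0,0,0.003,0,0,0.5],[0,0,0,0.003,0,0,0.6],[0,0,0,0.003,0,0,0.6],[0,0,0,0.003,0,0,0.6],[0,0,0,0.003,0,0,0.6]]' 20; python3 -c "
from h import *
plan([489.6,172,41],-88.9)"
```

```text
clock: 7.65
eef_pos: [489.9, 171.7, 40.2]
eef_rot: [1.992, 1.568, -1.128]
wrist_force: [0.6, -0.1, 0.2]
finger_gap: 56.4
t 7.65 pos [489.9 171.7  40.2] jaw -88.8 tilt 0.13 q [ 0.27  0.45  1.76 -0.    0.93  1.82] gap 56.4 F [ 0.6 -0.1  0.2]
to [489.6, 172, 41] turn [ 0.0005 -0.0003 -0.0007] shift [-0.0026 -0.0011  0.001 ] rows>= 0.0
[[0.001, 0.021, -1.0], [-0.002, -1.0, -0.021], [-1.0, 0.002, -0.001]]
```

Released. Rise straight up, then move toward the dish.

```bash
python3 -m handwheel '[[0,0,0,-0.05,0,0,0.6],[0,0,0,-0.2,0,0,0.6],[0,0,0,-0.35,0,0,0.6],[0,0,0,-0.35,0.2,-0.07,0.6],[0,0,0,-0.35,0.4,-0.13,0.7],[0,0,0,-0.35,0.6,-0.18,0.75],[0,0,0,-0.35,0.8,-0.24,0.75],[0,0,0,-0.35,1,-0.3,0.75],[0,0,0,-0.35,1,-0.3,0.75]]' 20; python3 -c "
from h import *
im=camera('top')[:,:,::-1]; cv2.imwrite('pics/t6.png',im)
cv2.imwrite('pics/t6b.png',cv2.resize(im[190:290,80:230],None,fx=5,fy=5,interpolation=cv2.INTER_CUBIC))
plan([594,-312,90],-88.9)"
```

```text
clock: 8.78
eef_pos: [586.3, -129.8, 146.6]
eef_rot: [2.128, 1.568, -0.997]
wrist_force: [0.3, 0.5, -0.5]
finger_gap: 70.5
t 8.82 pos [ 586.  -127.7  146.5] jaw -89.0 tilt 0.14 q [-0.27  0.47  1.45 -0.    1.22  1.28] gap 70.5 F [-0.7 -0.3 -0.2]
to [594, -312, 90] turn [-0.0003 -0.0004 -0.0007] shift [ 0.1896  0.6144 -0.0153] rows>= 3.1
[[0.001, 0.018, -1.0], [-0.002, -1.0, -0.018], [-1.0, 0.002, -0.001]]
```

View pics/t6b.png

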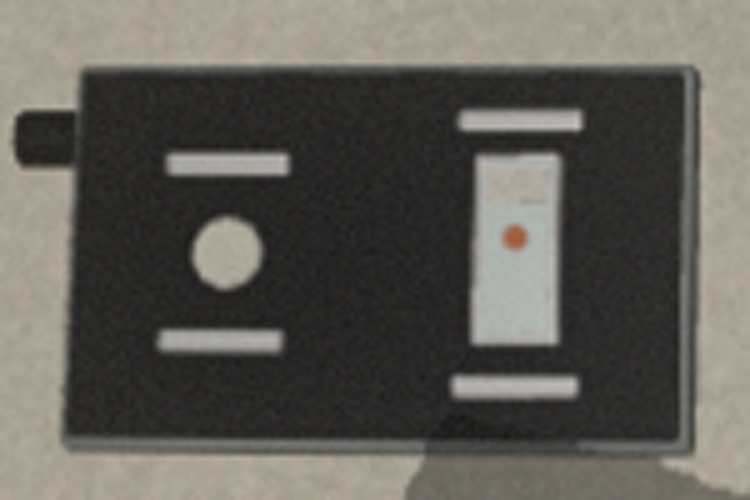

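The carrier lies along its bay, centred near crop (516,250) against the window at (519,254), so about 1–2 mm off. Next, the dish.

```bash
python3 -m handwheel '[[0,0,0,0,0.15,-0.004,0.75],[0,0,0,0.04,0.35,-0.008,0.75],[0,0,0,0.1,0.5,-0.015,0.75],[0,0,0,0.17,0.61,-0.015,0.75],[0,0,0,0.19,0.614,-0.015,0.75],[0,0,0,0.19,0.614,-0.015,0.75]]' 20; python3 -c "
from h import *
im=camera('side')[:,:,::-1]; cv2.imwrite('pics/s7.png',cv2.resize(im[150:330,320:520],None,fx=3,fy=3,interpolation=cv2.INTER_CUBIC))
plan([594,-312,11],-88.9)"
```

```text
clock: 9.57
eef_pos: [594.2, -310.2, 90.3]
eef_rot: [2.098, 1.569, -1.024]
wrist_force: [0.1, 0.8, 0.1]
finger_gap: 70.6
t 9.62 pos [ 594.5 -310.3   90.9] jaw -88.9 tilt 0.17 q [-0.54  0.68  1.26 -0.    1.2   1.02] gap 70.3 F [0.2 0.  0.8]
to [594, -312, 11] turn [ 0.0002 -0.0006 -0.0008] shift [0.2663 0.0051 0.0023] rows>= 1.3
[[0.002, 0.02, -1.0], [-0.002, -1.0, -0.02], [-1.0, 0.002, -0.002]]
```

View pics/s7.png

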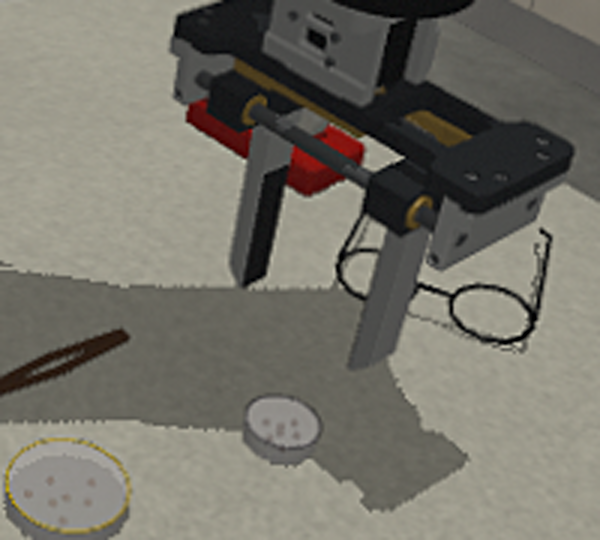

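The open fingers line up above the dish, which is at crop (282,425), and the glasses are clear behind. Descend.

```bash
python3 -m handwheel '[[0,0,0,0.1,0.005,0.002,0.75],[0,0,0,0.19,0.005,0.002,0.75],[0,0,0,0.25,0.005,0.002,0.75],[0,0,0,0.266,0.005,0.002,0.75],[0,0,0,0.266,0.005,0.002,0.75]]' 15; python3 -c "
from h import *
im=camera('side')[:,:,::-1]; cv2.imwrite('pics/s8.png',cv2.resize(im[150:330,320:520],None,fx=3,fy=3,interpolation=cv2.INTER_CUBIC))
plan([594,-312,10.5],-88.9)"
```

```text
clock: 10.25
eef_pos: [594.5, -311.8, 11.9]
eef_rot: [2.334, 1.567, -0.787]
wrist_force: [0.6, -0.7, 0.2]
finger_gap: 70.9
t 10.3 pos [ 594.6 -312.    12.2] jaw -88.9 tilt 0.25 q [-0.54  0.77  1.3  -0.    1.07  1.01] gap 70.5 F [0.1 0.8 0.3]
to [594, -312, 10.5] turn [ 0.0002 -0.001  -0.001 ] shift [ 0.0057 -0.0001  0.0021] rows>= 0.0
[[0.003, 0.02, -1.0], [-0.003, -1.0, -0.02], [-1.0, 0.003, -0.003]]
```

View pics/s8.png

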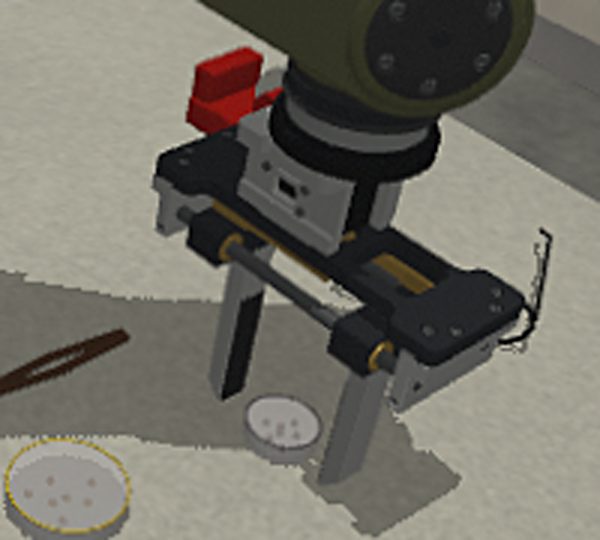

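The fingers stand on either side, with the tip midpoint near crop (281,437) and the dish base at about (282,438). Close.

```bash
python3 -m handwheel '[[0,0,0,0.005,0,0.002,0.3],[0,0,0,0.005,0,0.002,0.3],[0,0,0,0.005,0,0.002,0.3],[0,0,0,0.005,0,0.002,0.3],[0,0,0,0.005,0,0.002,0.3],[0,0,0,0.005,0,0.002,0.3],[0,0,0,0.005,0,0.002,0.3],[0,0,0,0.005,0,0.002,0.3]]' 15; python3 -c "
from h import *
plan([594,-312,120],-88.9)"
```

```text
clock: 11.3
eef_pos: [594.1, -312.1, 10.8]
eef_rot: [2.356, 1.566, -0.766]
wrist_force: [-1.9, -0.2, 2.8]
finger_gap: 39.6
t 11.3 pos [ 594.1 -312.1   10.8] jaw -88.9 tilt 0.26 q [-0.54  0.77  1.3  -0.    1.06  1.01] gap 39.6 F [-1.9 -0.2  2.8]
to [594, -312, 120] turn [ 0.0002 -0.001  -0.001 ] shift [-0.3639  0.0008 -0.001 ] rows>= 1.7
[[0.003, 0.02, -1.0], [-0.003, -1.0, -0.02], [-1.0, 0.003, -0.003]]
```

```bash
python3 -m handwheel '[[0,0,0,-0.05,0,0,0.3],[0,0,0,-0.14,0,0,0.3],[0,0,0,-0.26,0,0,0.3],[0,0,0,-0.33,0,0,0.3],[0,0,0,-0.33,0,0,0.3]]' 15; python3 -c "
from h import *
im=camera('side')[:,:,::-1]; cv2.imwrite('pics/s9.png',cv2.resize(im[110:290,320:520],None,fx=3,fy=3,interpolation=cv2.INTER_CUBIC))
plan([545,-15,115],-88.9)"
```

```text
clock: 11.92
eef_pos: [594.4, -312.1, 112.2]
eef_rot: [2.466, 1.563, -0.656]
wrist_force: [-0.1, 1.1, -0.9]
finger_gap: 39.5
t 11.97 pos [ 593.9 -311.8  110.4] jaw -88.9 tilt 0.32 q [-0.54  0.66  1.25 -0.    1.23  1.01] gap 39.4 F [-0.2  0.  -0.1]
to [545, -15, 115] turn [ 0.0003 -0.0013 -0.0012] shift [-0.0197 -0.9924  0.1429] rows>= 4.8
[[0.004, 0.02, -1.0], [-0.004, -1.0, -0.02], [-1.0, 0.004, -0.004]]
```

View pics/s9.png

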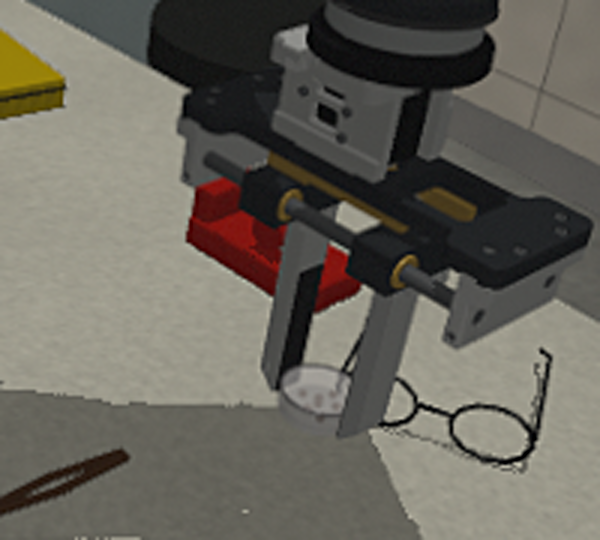

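The dish is held level between the tips, at about crop (315,398). Carry it across in two moves.

```bash
python3 -m handwheel '[[0,0,0,-0.01,-0.1,0.01,0.3],[0,0,0,-0.02,-0.25,0.03,0.3],[0,0,0,-0.02,-0.42,0.06,0.3],[0,0,0,-0.02,-0.59,0.08,0.3],[0,0,0,-0.02,-0.76,0.11,0.3],[0,0,0,-0.02,-0.92,0.13,0.3],[0,0,0,-0.02,-1,0.14,0.3]]' 15; python3 -c "
from h import *
plan([487.3,291.9,110],-88.9)"
```

```text
clock: 12.85
eef_pos: [544.8, -10.5, 114.0]
eef_rot: [2.14, 1.567, -0.98]
wrist_force: [1.0, -0.6, -0.1]
finger_gap: 39.5
t 12.85 pos [544.8 -10.5 114. ] jaw -88.8 tilt 0.23 q [-0.08  0.39  1.65 -0.    1.1   1.47] gap 39.5 F [ 1.  -0.6 -0.1]
to [487.3, 291.9, 110] turn [ 0.0008 -0.0007 -0.0011] shift [ 0.0095 -1.0119  0.1696] rows>= 4.9
[[0.002, 0.022, -1.0], [-0.003, -1.0, -0.022], [-1.0, 0.003, -0.002]]
```

```bash
python3 -m handwheel '[[0,0,0,0,-0.1,0.02,0.3],[0,0,0,0,-0.25,0.04,0.3],[0,0,0,0,-0.42,0.07,0.3],[0,0,0,0,-0.6,0.1,0.3],[0,0,0,0,-0.78,0.13,0.3],[0,0,0,0,-0.93,0.16,0.3],[0,0,0,0.01,-1,0.17,0.3],[0,0,0,0.01,-1,0.17,0.3]]' 15; python3 -c "
from h import *
plan([487.3,291.9,45],-88.9)"
```

```text
clock: 13.85
eef_pos: [486.7, 288.6, 108.7]
eef_rot: [1.712, 1.567, -1.407]
wrist_force: [0.1, -0.3, -0.7]
finger_gap: 39.2
t 13.85 pos [486.7 288.6 108.7] jaw -88.7 tilt 0.24 q [ 0.47  0.44  1.58 -0.    1.12  2.02] gap 39.2 F [ 0.1 -0.3 -0.7]
to [487.3, 291.9, 45] turn [ 0.0013 -0.0002 -0.0013] shift [ 0.2123 -0.0117 -0.002 ] rows>= 1.0
[[0.001, 0.023, -1.0], [-0.004, -1.0, -0.023], [-1.0, 0.004, -0.001]]
```

```bash
python3 -m handwheel '[[0,0,0,0.05,-0.011,-0.002,0.3],[0,0,0,0.12,-0.011,-0.002,0.3],[0,0,0,0.17,-0.011,-0.002,0.3],[0,0,0,0.2,-0.011,-0.002,0.3],[0,0,0,0.21,-0.011,-0.002,0.3],[0,0,0,0.21,-0.011,-0.002,0.3]]' 15; python3 -c "
from h import *
im=camera('side')[:,:,::-1]; cv2.imwrite('pics/s10.png',cv2.resize(im[60:220,130:330],None,fx=4,fy=4,interpolation=cv2.INTER_CUBIC))
plan([487.3,291.9,41],-88.9)"
```

```text
clock: 14.6
eef_pos: [487.5, 291.7, 45.9]
eef_rot: [1.804, 1.567, -1.315]
wrist_force: [0.2, -0.0, 0.5]
finger_gap: 39.5
t 14.65 pos [487.5 291.8  46.2] jaw -88.7 tilt 0.24 q [ 0.48  0.53  1.62 -0.    0.99  2.03] gap 38.9 F [-0.1 -0.1  0. ]
to [487.3, 291.9, 41] turn [ 0.0013 -0.0004 -0.0012] shift [ 0.0172 -0.0005  0.0008] rows>= 0.1
[[0.001, 0.023, -1.0], [-0.004, -1.0, -0.023], [-1.0, 0.004, -0.001]]
```

View pics/s10.png

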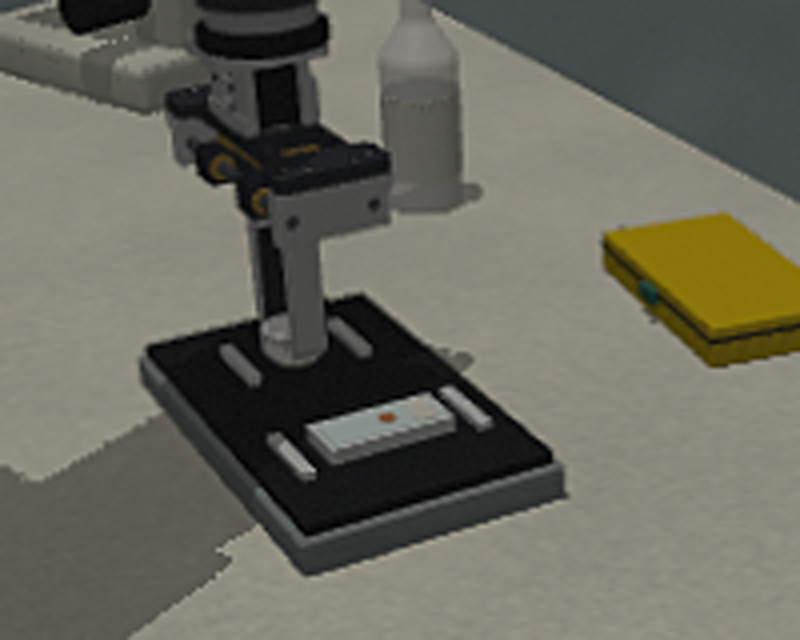

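The dish is between its stops, centred at about crop (295,340), and the carrier is undisturbed. Lower gently.

```bash
python3 -m handwheel '[[0,0,0,0.006,0,0.001,0.3],[0,0,0,0.011,0,0.001,0.3],[0,0,0,0.015,0,0.001,0.3],[0,0,0,0.018,0,0.001,0.3],[0,0,0,0.018,0,0.001,0.3],[0,0,0,0.018,0,0.001,0.3]]' 15; python3 -c "
from h import *
plan([487.3,291.9,41],-88.9)"
```

```text
clock: 15.4
eef_pos: [487.3, 291.8, 40.8]
eef_rot: [1.889, 1.567, -1.229]
wrist_force: [-2.1, 0.7, 2.6]
finger_gap: 38.9
t 15.4 pos [487.3 291.8  40.8] jaw -88.7 tilt 0.23 q [ 0.48  0.54  1.62 -0.    0.98  2.03] gap 38.9 F [-2.1  0.7  2.6]
to [487.3, 291.9, 41] turn [ 0.0013 -0.0004 -0.0012] shift [-0.0006 -0.0005 -0.0001] rows>= 0.0
[[0.001, 0.023, -1.0], [-0.004, -1.0, -0.023], [-1.0, 0.004, -0.001]]
```

An upward force of 2.6 N means the dish rests on the plate. Release and rise.

```bash
python3 -m handwheel '[[0,0,0,0,0,0,0.45],[0,0,0,0,0,0,0.5],[0,0,0,0,0,0,0.6],[0,0,0,0,0,0,0.6],[0,0,0,0,0,0,0.6],[0,0,0,-0.03,0,0,0.6],[0,0,0,-0.1,0,0,0.6],[0,0,0,-0.25,0,0,0.6],[0,0,0,-0.4,0,0,0.6],[0,0,0,-0.4,0,0,0.6]]' 15; python3 -m handwheel '[[0,0,0,0,0.2,0,0.6],[0,0,0,0,0.4,0,0.6],[0,0,0,0,0.6,0,0.6],[0,0,0,0,0.8,0,0.6],[0,0,0,0,1,0,0.6],[0,0,0,0,1,0,0.6],[0,0,0,0,1,0,0.6]]'
python3 - <<'E'
from h import *
for n,(y,x) in (('top',(190,80)),('side',(100,140))):
    im=camera(n)[:,:,::-1]; cv2.imwrite(f'pics/{n}11.png',np.ascontiguousarray(im)); cv2.imwrite(f'pics/{n}11b.png',cv2.resize(im[y:y+110,x:x+150],None,fx=5,fy=5,interpolation=cv2.INTER_CUBIC))
plan([487,292,41],-88.9)
E
```

```text
clock: 16.65
eef_pos: [488.4, 292.9, 165.0]
eef_rot: [3.019, 1.563, -0.099]
wrist_force: [0.2, -0.0, 0.1]
finger_gap: 56.4
clock: 17.52
eef_pos: [495.1, -6.7, 164.9]
eef_rot: [3.04, 1.564, -0.079]
wrist_force: [-0.2, 0.2, -0.1]
finger_gap: 56.4
t 17.62 pos [495.2  -5.9 165. ] jaw -88.6 tilt 0.4 q [-0.09  0.22  1.74  0.    1.18  1.46] gap 56.5 F [-0.3  0.5 -0.1]
to [487, 292, 41] turn [ 0.0018 -0.0022 -0.0002] shift [ 0.4125 -0.9937  0.0057] rows>= 5.2
[[0.007, 0.025, -1.0], [-0.001, -1.0, -0.025], [-1.0, 0.001, -0.007]]
```

View pics/top11b.png

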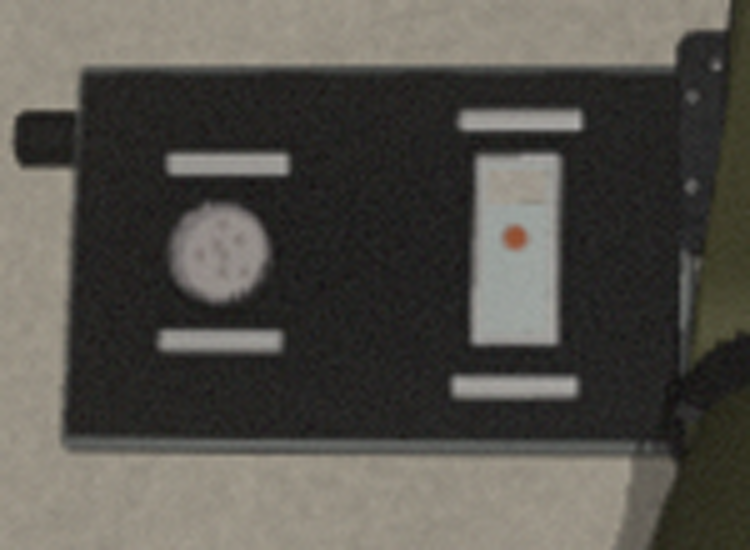

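View pics/side11b.png

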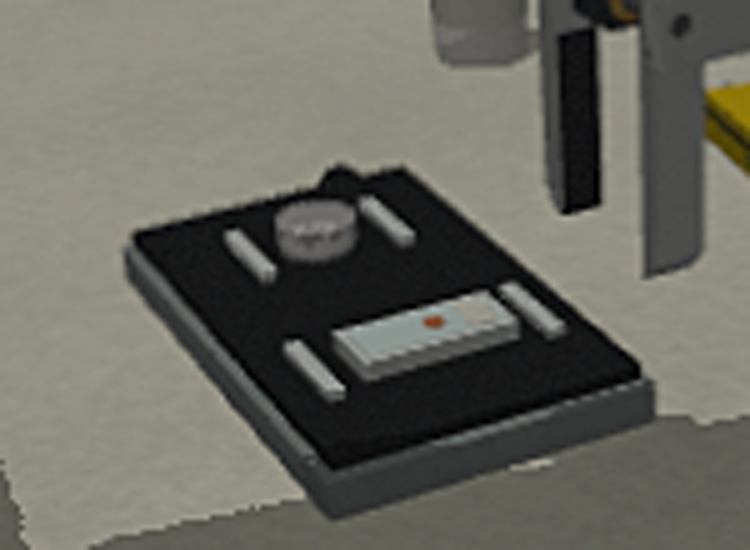

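Both parts look flat in their bays. A numeric check with masks before handing in:

Run:
```python
from h import *
g=cv2.cvtColor(cv2.imread('pics/top11.png'),cv2.COLOR_BGR2GRAY)
m=np.zeros_like(g); m[207:276,98:210]=(g[207:276,98:210]>80)
for c in cv2.findContours(m,cv2.RETR_EXTERNAL,cv2.CHAIN_APPROX_NONE)[0]:
    a=cv2.contourArea(c)
    if a>150:
        r=cv2.minAreaRect(c); z=44 if abs(r[1][0]-r[1][1])<5 else 40
        M=cv2.moments(c); q=[M['m10']/M['m00'],M['m01']/M['m00']]
        b=onplane('top',cv2.boxPoints(r),z); e=max((b[1]-b[0],b[2]-b[1]),key=np.linalg.norm)
        print(a,np.round(q,1),onplane('top',q,z)[0].round(1),'axis deg',np.degrees(np.arctan2(e[1],e[0])).round(1))
print('bays dish (487.3,291.9) slide (489.6,172.0), stage yaw ~1')
```

```text
268.0 [123.4 239.9] [485.9 291.1  44. ] axis deg -88.9
612.5 [182.7 239.8] [489.  171.6  40. ] axis deg -177.7
bays dish (487.3,291.9) slide (489.6,172.0), stage yaw ~1
```

Both are within 2 mm of their bay centres, the carrier's axis is about 1° off, and the robot is clear.

```bash
python3 -c "
from cell import order
print(order.sign_off())"
```

```text
the job is handed in; nothing more can be done
None
```

I placed the slide carrier in the slide bay and the small dish in the dish bay, let go of both, moved the gripper clear and handed the job in at about 17.6 s. No verdict was reported.

The last top-camera measurement, accurate to about the 2 mm calibration error, gave:

| Item | Distance from bay centre | Limit |
|---|---|---|
| Dish | about 1.6 mm | 12 mm |
| Carrier | about 0.7 mm | 12 mm |
| Carrier's long axis vs bay x axis | about 1° | 11° |

- **Flatness:** I judged this by eye. Both cameras show the two parts flat between their stops; I did not measure tilt.
- **Setting down:** The dish showed about 2.6 N of upward force before I opened the gripper. The carrier gave no clear contact force, so I let it go at the height where it had been gripped on the table, raised by the 30 mm plate.
- **Failed checks:** No check failed or disagreed. My first automatic colour mask for the carrier was about 7 mm off, so I used the corner positions instead, which agreed in both cameras.

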